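# Drift the stuck dowel out of the brick specimen

### The job

A brass dowel is stuck in the bore of the steel sleeve set in the blue brick. Take the steel drift from the wooden stand, feel for the bore with its nose and drive the dowel down and right out of the brick until it stands on the base plate beneath, then hang the drift back in its own hole in the stand. Work gently, never pressing the drift harder than about 30 N against the specimen, and leave the other things on the counter where they are.

Things in the scene. Friction and masses are not known exactly. Their poses are not given: they have to be found in the camera images.
- brick: the fixed specimen, origin on the counter at its centre: dark blue brick 215 x 103 x 65 mm flat on two bearers, underside 40 mm above the counter, over a 3 mm steel base plate. x along its length, y across, z up. A steel sleeve plate, 90 mm (x) by 50 mm (y), stands 3 mm proud of it, top face 108 mm above the counter; it sits on rubber and gives 1 mm per 6 N of downward push.
- brick_top (a point): the specimen's centre at the height of the sleeve's top face (108 mm); axes as the brick's. The upright bore, 15 mm in diameter with a 2 mm chamfer, goes right through sleeve and brick. It was set by hand: it lies on the brick's centre line (y = 0) but up to 14 mm either way along x from this point, and stays there. Only a picture or the feel of the drift tells where.
- dowel (a joint): how far (m) the tight brass dowel, 14.4 mm in diameter, 35 mm long, upright in the bore, has been driven down. At 0 its flat top is 10 mm below the sleeve's top face; it starts at 0 to 0.010. At 0.058 its top leaves the bore; at 0.060 it stands on the base plate, a hard stop. It resists with about 9 N plus 60 N per m/s, and stays where it is left.
- drift_grip (a point): centre of the drift's square grip, 16 x 16 mm, 50 mm long, faces along x and y, z up. Below it a round guard, 32 mm across, 6 mm thick, top 25 mm below this point; then the 12 mm round stem, 95 mm long, its last 10 mm tapering to a flat nose 9 mm across. Nose end 126 mm below this point. About 0.2 kg. Hanging by its guard in the stand, this point is 141 mm above the counter.
- stand_hole (a point): mouth of the drift's own hole in the top of the fixed wooden stand (170 mm along x, 70 mm along y, 110 mm high), 45 mm from the stand's centre towards -x. Hole 20 mm in diameter, right through, upright. A shorter burnisher with a round wooden knob hangs in the other hole, 90 mm towards +x; its top stands 28 mm above the stand.
- burnisher: short round-knobbed tool in the stand's other hole, origin at its lower end; leave alone
- density_cup: yellow plastic cup, 76 mm in diameter, 90 mm high, origin at the centre of its base; leave alone
- scoop: stainless sample scoop 190 mm long, origin on the counter between blade and handle; leave alone
- feeler_gauge: steel feeler gauge set 100 mm long, 10 mm thick, origin at the centre of its underside; leave alone
- half_brick: half brick 100 x 103 x 65 mm, origin at the centre of its underside; leave alone
- weight: brass check weight 48 mm in diameter, 64 mm high, origin at the centre of its base; leave alone
- hammer: hammer lying on the counter; leave alone

How it is judged:
On the way, in this order (a step that is already met when the one before it is completed fails the run):
1. the drift is drawn out of the stand (height (world z) of drift_grip above 0.236 m), for 0.1 s.
2. the dowel is driven out of the brick onto the base plate (value of joint dowel above 0.058 m), for 0.2 s.
At the end, for the whole second after the job is handed in: the dowel is out of the bore, on the base plate (driven at least 58 mm); the drift hangs upright in its own hole in the stand, its guard down on the stand within 5 mm and its axis within 10 mm of the hole's (value of joint dowel above 0.058 m and horizontal distance between drift_grip and stand_hole below 0.01 m and z of drift_grip in the frame of stand_hole below 0.036 m and angle between drift_grip's own z axis and vertical below 0.1 rad); the robot touches nothing.
It fails at once if the drift presses on the specimen (brick, sleeve or dowel) with more than 32 N (contact force between drift and brick above 32 N).
It fails at once if a bystander is moved by more than 30 mm (distance of any of burnisher, density_cup, scoop, feeler_gauge, half_brick, weight, hammer from where it was at the start of the episode above 0.03 m).
It also fails if it takes over 72 s, if anything falls off the work surface, if the arm or the gripper's body presses on something with over 40 N, if the wrist force passes 120 N, or if a joint passes its speed limit or range.

### The arm

A 7-joint arm with a two-finger parallel gripper is mounted at the origin on the work surface. World frame = base frame: x ahead of the robot, y to its left, z up, the work surface at z = 0. Lengths are in m, angles in rad, forces in N, time in s.
With the tool pointing down it reaches from about 0.4 to 0.9 m from the base axis. Payload 5.6 kg.
Tool frame: the origin (TCP) lies midway between the tips of the shut fingers; the grasp point (between the pads) lies behind it (env.hold_point_z is the z of the grasp point in the tool frame, in m); z points along the fingers, y is the direction in which the jaws open and shut (so a half turn about z gives the same grasp; the last joint's range is limited). The gripper opens to 92 mm and grips with 3 to 60 N. Pads are 20 mm wide; open, the fingers measure 128 mm over their backs; the gripper's body (75 mm by 189 mm) begins 69 mm behind the grasp point.
Start: joints at [1.27, 0.468, -0.012, 1.603, 0.006, 1.071, -0.056], TCP at [0.166, -0.629, 0.215] pointing down, gripper open.
Joint ranges: [-2.53, 2.53], [-0.31, 2.02], [-1.57, 1.55], [0.28, 2.44], [-1.29, 4.43], [0.15, 1.84], [-2.92, 2.92]. Speed limits (rad/s): [2.57, 2.57, 3.14, 3.14, 3.14, 3.14, 3.14].

### API

Orientations are given as a rotation vector (axis times angle).
In Python, from rig import env gives the robot as it stands. The module is installed in compiled form; this text tells all that it offers.
- The arm moves only by the tool carry_out, never from a script. Its argument "series" is a list of rows, each a list of 3 entries, a list of its own where there are three numbers: the shift along the tool's x, y, z in mm, then the turn, a rotation vector about the tool's x, y, z in degrees, then the finger opening in mm, from 0 to 91.9. In form: [[[x, y, z], [rx, ry, rz], jaw], ...]. A call has 1 to 20 rows; each row shifts and turns the commanded pose from where the row before left it, along the tool's axes as they then stand; what a row does not reach is not made up. A row lasts 1/10 s, in which the tool goes at most 50 mm and 8.59 degrees, less where a joint would pass 70% of its speed; a pose out of reach is approached as far as the arm can. A call with a gripper value outside its range is refused whole. The fingers move at their own pace and stop on an object; the grip force is fixed at half the most. Time passes only in rows, so rows that do not move let the fingers close. It gives the time, the measured TCP pose, the force and the opening at its end, in the units of the state.
- env.sense(): the state, without advancing time (a new reading comes with each control period).
- env.snapshot(name): name is "scene" or "top" or "wrist"; returns the picture (420x560x3 uint8, red, green, blue); there is no depth.
- env.get_calibration(name): a dict with "fx", "fy", "cx", "cy" (pixels), "extrinsics" (4x4, takes a point from camera to world coordinates); the wrist camera has in their place "T_tool_cam" (4x4, takes a point from camera to tool coordinates, whose origin is the TCP and whose axes are the flange's). Camera axes: x right, y down, z forward; pixel columns grow to the right and rows downward; lengths in m; the calibration is good to about 2 mm. A picture is of the moment at which its call begins: read the wrist's pose just before it. get_calibration takes no time and is no camera call.
- env.close_job(): hands the job in, once; it reports no verdict.
The state is a dict: "time_s": time; "joint_positions": joint angles; "joint_velocities": joint speeds; "joint_efforts": joint torques, N m; "position": TCP position; "eef_rot": TCP orientation; "ft_force": force on the tool from outside, world axes, zero at the start; "ft_torque": the same for the moment, N m; "finger_gap": finger opening in m.
Only numpy, scipy, OpenCV 4.12 (cv2) and the standard library are available. Lean on these libraries where they do the work, as an engineer would, in place of code of your own. Each camera call takes 0.05 s, during which the arm holds its last target. There are 200 camera calls.

## Working session

There is one attempt and no reset: what is moved stays moved. The work goes in short steps, Python scripts to look and compute and a tool call to move; the robot and the scene stay as the last step left them, time stands still between calls to the robot, and variables do not carry over. Pictures are saved under pics/ and viewed, about 8 in all and at most 12, crops included, and the job is handed in when it is done.

Besides the shell and the picture viewer there is one more tool, called after "Call:" as name(argument=value, ...), one argument or row to a line, values as JSON. carry_out: Moves the arm, as the interface text tells. Its arguments: {"type":"object","properties":{"series":{"type":"array"}},"required":["series"]}

```bash
mkdir -p pics; python3 - <<'E'
from rig import env
import cv2,numpy as np
s=env.sense()
for k in("time_s","position","eef_rot","ft_force","finger_gap"):print(k,s[k])
print(env.hold_point_z)
for n in("top","scene","wrist"):
    c=env.get_calibration(n);print(n,{k:np.round(v,4).tolist() for k,v in c.items()})
    cv2.imwrite(f"pics/{n}0.png",env.snapshot(n)[...,::-1])
E
```

```text
time_s 0.0
position [ 0.16551133 -0.62797323  0.21364574]
eef_rot [-3.11382958e+00 -4.03515223e-01  5.56647850e-04]
ft_force [-0.06409261 -1.40351388  0.0780628 ]
finger_gap 0.09170287082443924
-0.0187
top {'fx': 415.0423, 'fy': 415.0423, 'cx': 288.491, 'cy': 204.7509, 'extrinsics': [[-0.0009, -0.985, 0.1726, 0.3442], [-0.9998, -0.0022, -0.0178, -0.0717], [0.0179, -0.1726, -0.9848, 1.3634], [0.0, 0.0, 0.0, 1.0]]}
scene {'fx': 463.8701, 'fy': 463.8701, 'cx': 276.3058, 'cy': 210.8262, 'extrinsics': [[-0.5227, 0.5288, -0.6687, 1.2838], [0.8522, 0.3039, -0.4258, 0.3809], [-0.022, -0.7924, -0.6095, 0.7857], [0.0, 0.0, 0.0, 1.0]]}
wrist {'fx': 374.0771, 'fy': 374.0771, 'cx': 281.7866, 'cy': 213.7303, 'T_tool_cam': [[-0.0001, -0.9577, -0.2878, 0.0829], [1.0, -0.0, -0.0003, 0.0004], [0.0003, -0.2878, 0.9577, -0.1703], [0.0, 0.0, 0.0, 1.0]]}
```

View pics/top0.png

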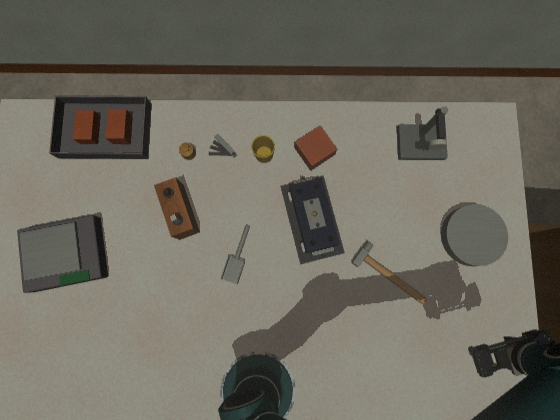

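View pics/scene0.png

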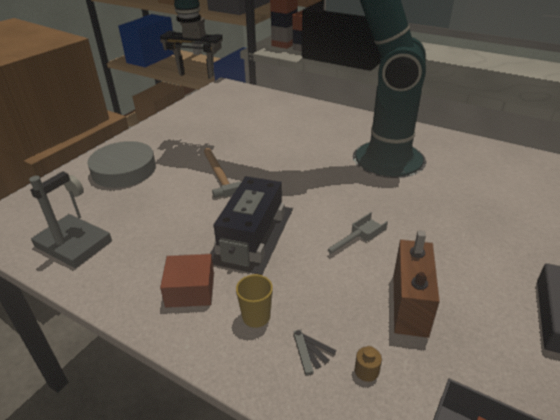

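The top view shows the stand near (177,207), with the square drift at its lower end (175,217), and the brick near (312,217) with a sleeve mark near (314,213). I'll measure the outlines and zoom in.

```bash
cat > h.py <<'E'
import numpy as np,cv2
from scipy.spatial.transform import Rotation as R
from rig import env
def ray(n,uv,z,s=None):
    c=env.get_calibration(n)
    if n=="wrist":
        s=s or env.sense();T=np.eye(4);T[:3,:3]=R.from_rotvec(s["eef_rot"]).as_matrix();T[:3,3]=s["position"];E=T@np.array(c["T_tool_cam"])
    else:E=np.array(c["extrinsics"])
    d=E[:3,:3]@[(uv[0]-c["cx"])/c["fx"],(uv[1]-c["cy"])/c["fy"],1]
    return E[:3,3]+d*(z-E[2,3])/d[2]
E
python3 - <<'E'
from h import *
im=cv2.imread("pics/top0.png")
a=cv2.resize(im[165:255,140:215],None,fx=5,fy=5,interpolation=2);b=cv2.resize(im[170:270,270:350],None,fx=4.5,fy=4.5,interpolation=2)
h=max(a.shape[0],b.shape[0]);o=np.zeros((h,a.shape[1]+b.shape[1],3),np.uint8);o[:a.shape[0],:a.shape[1]]=a;o[:b.shape[0],a.shape[1]:]=b
cv2.imwrite("pics/crop1.png",o)
for uv,z in(((175,217),.166),((168,191),.138),((314,213),.108),((309,193),.105),((318,240),.105)):print(uv,ray("top",uv,z).round(4))
E
```

```text
(175, 217) [0.5172 0.2359 0.166 ]
(168, 191) [0.6    0.2677 0.138 ]
(314, 213) [ 0.5387 -0.1725  0.108 ]
(309, 193) [ 0.6018 -0.1579  0.105 ]
(318, 240) [ 0.4562 -0.1839  0.105 ]
```

View pics/crop1.png

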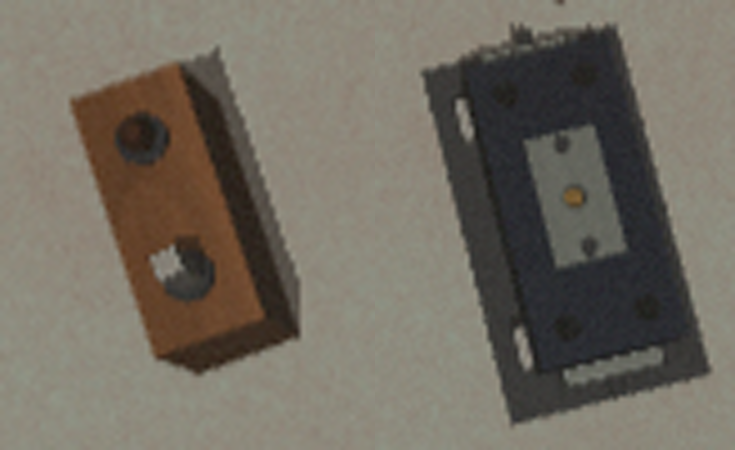

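```bash
cat >> h.py <<'E'
def go(p,yaw):
    """tool-frame shift (mm) and turn (deg) from present pose to p with tool z down, tool y at yaw (mod pi)"""
    s=env.sense();A=R.from_rotvec(s["eef_rot"]);best=None
    for k in(0,np.pi):
        y=np.array([np.cos(yaw+k),np.sin(yaw+k),0]);z=np.array([0,0,-1.]);B=R.from_matrix(np.c_[np.cross(y,z),y,z])
        t=np.degrees((A.inv()*B).as_rotvec())
        if best is None or np.linalg.norm(t)<np.linalg.norm(best):best=t
    print("t",round(s["time_s"],2),"pos",np.round(s["position"],4),"F",np.round(s["ft_force"],1),"gap",round(s["finger_gap"]*1e3,1),"j1,j7",np.round(s["joint_positions"],2)[[0,6]])
    print("shift",np.round(A.inv().apply(np.array(p)-s["position"])*1e3,1),"turn",best.round(2))
E
python3 - <<'E'
from h import *
print(R.from_rotvec(env.sense()["eef_rot"]).as_matrix().round(3))
go([.45,-.4,.3],np.radians(103.6));go([.535,-.172,.24],np.radians(103.6));go([.535,-.172,.24],np.radians(13.6))
E
```

```text
[[ 0.967  0.255 -0.   ]
 [ 0.255 -0.967  0.001]
 [-0.    -0.001 -1.   ]]
t 0.15 pos [ 0.1656 -0.6281  0.2138] F [ 0.2 -0.2 -0.1] gap 91.7 j1,j7 [ 1.27 -0.06]
shift [ 333.2 -148.2  -86. ] turn [-0.08  0.01  1.17]
t 0.15 pos [ 0.1656 -0.6281  0.2138] F [ 0.2 -0.2 -0.1] gap 91.7 j1,j7 [ 1.27 -0.06]
shift [ 473.5 -346.9  -25.7] turn [-0.08  0.01  1.17]
t 0.15 pos [ 0.1656 -0.6281  0.2138] F [ 0.2 -0.2 -0.1] gap 91.7 j1,j7 [ 1.27 -0.06]
shift [ 473.5 -346.9  -25.7] turn [-7.000e-02 -6.000e-02 -8.883e+01]
```

Call:
carry_out(
  series=[
    [[30,-22,-10],[0,0,0],91],
    [[30,-22,-16],[0,0,0],91],
    [[30,-22,0],[0,0,0],91],
    [[30,-22,0],[0,0,0],91],
    [[30,-22,0],[0,0,0],91],
    [[30,-22,0],[0,0,0],91],
    [[30,-22,0],[0,0,0],91],
    [[30,-22,0],[0,0,0],91],
    [[30,-22,0],[0,0,0],91],
    [[30,-22,0],[0,0,0],91],
    [[30,-22,0],[0,0,0],91],
    [[30,-22,0],[0,0,0],91],
    [[30,-22,0],[0,0,0],91],
    [[30,-22,0],[0,0,0],91],
    [[30,-22,0],[0,0,0],91],
    [[23,-17,0],[0,0,1.2],91],
    [[0,0,0],[0,0,0],91],
    [[0,0,0],[0,0,0],91],
  ],
)

```text
time_s: 1.95
position: [0.5344, -0.1723, 0.2402]
eef_rot: [-3.119, -0.373, 0.002]
ft_force: [0.3, -0.7, 0.6]
finger_gap: 0.0909
```

```bash
python3 - <<'E'
from h import *
go([.535,-.172,.24],np.radians(103.6))
cv2.imwrite("pics/w1.png",env.snapshot("wrist")[...,::-1])
go([.535,-.172,.24],np.radians(103.6))
E
```

```text
t 1.95 pos [ 0.5344 -0.1723  0.2402] F [ 0.3 -0.7  0.6] gap 90.9 j1,j7 [ 0.49 -1.17]
shift [ 0.7 -0.1  0.2] turn [-0.01  0.06  0.04]
t 2.0 pos [ 0.5339 -0.1733  0.2402] F [0.1 0.7 0.1] gap 91.3 j1,j7 [ 0.49 -1.17]
shift [ 1.4 -1.   0.2] turn [ 0.01  0.07 -0.07]
```

View pics/w1.png

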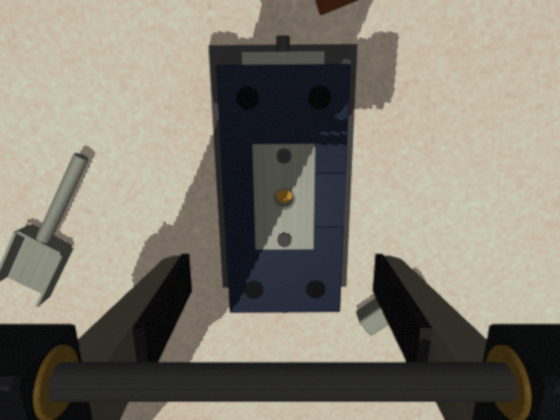

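Wrist view: sleeve at about (252–315, 144–250), brass in the bore at (285,197), screws at (284,156) and (285,239). The brick axis lies vertical in the picture, so its yaw is about 13.6°.

```bash
python3 - <<'E'
from h import *
im=cv2.imread("pics/w1.png");hsv=cv2.cvtColor(im,cv2.COLOR_BGR2HSV)
m=cv2.inRange(hsv,(10,120,60),(35,255,255));m[:170]=0;m[230:]=0;m[:,:250]=0;m[:,320:]=0
ys,xs=np.nonzero(m);print("brass",xs.mean(),ys.mean(),xs.min(),xs.max(),ys.min(),ys.max())
print(ray("wrist",(285,197),.108)); print(ray("top",(314.2,213.6),.108))
c=[ray("wrist",p,.108) for p in((252,144),(315,144),(315,250),(254,250))];print(np.round(c,4),np.mean(c,0))
a,b=ray("wrist",(284.5,66),.105),ray("wrist",(285.5,311),.105);print("yaw",np.degrees(np.arctan2(*(a-b)[1::-1])))
go([.512,.236,.28],np.radians(107.4))
E
```

```text
brass 283.7647058823529 195.90588235294118 276 291 190 202
[ 0.54084788 -0.17470947  0.108     ]
[ 0.53687049 -0.17307843  0.108     ]
[[ 0.5771 -0.1387  0.108 ]
 [ 0.5889 -0.1877  0.108 ]
 [ 0.5008 -0.2113  0.108 ]
 [ 0.4884 -0.1597  0.108 ]] [ 0.53878794 -0.17436946  0.108     ]
yaw 13.894989762971928
t 2.0 pos [ 0.5339 -0.1733  0.2402] F [0.1 0.7 0.1] gap 91.3 j1,j7 [ 0.49 -1.17]
shift [  74.4 -403.1  -40. ] turn [ 0.01  0.07 -3.87]
```

Call:
carry_out(
  series=[
    [[7,-36,-10],[0,0,0],91],
    [[7,-37,-10],[0,0,0],91],
    [[7,-37,-10],[0,0,0],91],
    [[7,-37,-10],[0,0,0],91],
    [[7,-37,0],[0,0,0],91],
    [[7,-37,0],[0,0,0],91],
    [[7,-37,0],[0,0,0],91],
    [[7,-37,0],[0,0,0],91],
    [[7,-37,0],[0,0,0],91],
    [[6,-37,0],[0,0,0],91],
    [[5,-34,0],[0,0,-3.9],91],
    [[0,0,0],[0,0,0],91],
    [[0,0,0],[0,0,0],91],
  ],
)

```text
time_s: 3.3
position: [0.5122, 0.2354, 0.2803]
eef_rot: [3.104, 0.475, -0.001]
ft_force: [0.7, -0.7, -0.5]
finger_gap: 0.0909
```

```bash
python3 - <<'E'
from h import *
cv2.imwrite("pics/w2.png",env.snapshot("wrist")[...,::-1])
go([.512,.236,.28],np.radians(107.4))
E
```

```text
t 3.35 pos [0.5126 0.2345 0.2803] F [ 0.7 -0.5 -0.8] gap 90.8 j1,j7 [-0.06 -1.91]
shift [-0.1 -1.6  0.3] turn [ 0.08  0.04 -0.1 ]
```

View pics/w2.png

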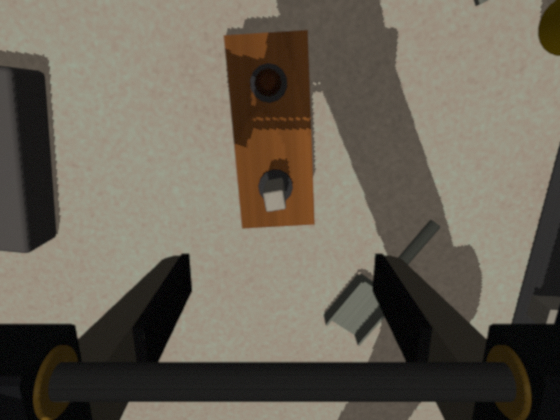

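The drift's square grip top is at about (274,201) with its guard at (275,186). The stand's top corners are at (225,36), (308,31), (314,223) and (242,228).

```bash
python3 - <<'E'
from h import *
im=cv2.imread("pics/w2.png")
cv2.imwrite("pics/crop2.png",cv2.resize(im[160:235,230:325],None,fx=7,fy=7,interpolation=2))
c=np.array([ray("wrist",p,.11) for p in((225,36),(308,31),(314,223),(242,228))]);print(c.round(4),c.mean(0))
a=(c[0]+c[1]-c[2]-c[3])/2;u=a/np.linalg.norm(a);print("yaw",np.degrees(np.arctan2(u[1],u[0])),"len",np.linalg.norm(a),"hole",c.mean(0)-u*.045)
print("grip",ray("wrist",(274,201),.166),"guard",ray("wrist",(275,186),.116),"top cam",ray("top",(173.6,218),.166),ray("top",(177.6,218.6),.116))
E
```

```text
[[0.6274 0.3191 0.11  ]
 [0.6516 0.2544 0.11  ]
 [0.4944 0.1959 0.11  ]
 [0.469  0.2604 0.11  ]] [0.56060873 0.25745841 0.11      ]
yaw 20.371215827834074 len 0.1683084200708114 hole [0.51842316 0.24179386 0.11      ]
grip [0.51833193 0.24215989 0.166     ] guard [0.51922814 0.24246411 0.116     ] top cam [0.5143028  0.23984381 0.166     ] [0.51959752 0.24074659 0.116     ]
```

View pics/crop2.png

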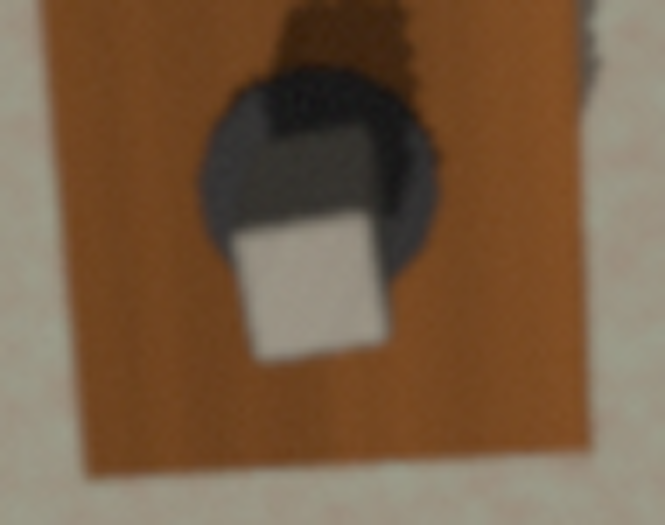

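```bash
python3 - <<'E'
from h import *
c=np.array([ray("wrist",(230+x/7,160+y/7),.166) for x,y in((233,232),(368,212),(388,342),(255,362))]);a=c[0]+c[1]-c[2]-c[3];b=c[0]+c[3]-c[1]-c[2]
print(c.mean(0),np.degrees(np.arctan2(a[1],a[0])),np.degrees(np.arctan2(b[1],b[0]))-90,np.linalg.norm(a)/2,np.linalg.norm(b)/2)
go([.518,.242,.127],np.radians(116))
E
```

```text
[0.51837742 0.24182108 0.166     ] 25.85279455457598 26.03938607514513 0.015266757313123294 0.015241559348415758
t 3.35 pos [0.5126 0.2345 0.2803] F [ 0.7 -0.5 -0.8] gap 90.8 j1,j7 [-0.06 -1.91]
shift [  7.5  -5.8 153.3] turn [ 0.08  0.04 -8.7 ]
```

Call:
carry_out(
  series=[
    [[7.5,-5.8,0],[0,0,0],91],
    [[0,0,20],[0,0,-4.4],91],
    [[0,0,30],[0,0,-4.3],91],
    [[0,0,35],[0,0,0],91],
    [[0,0,30],[0,0,0],91],
    [[0,0,23],[0,0,0],91],
    [[0,0,15],[0,0,0],91],
    [[0,0,0],[0,0,0],91],
    [[0,0,0],[0,0,0],60],
    [[0,0,0],[0,0,0],35],
    [[0,0,0],[0,0,0],20],
    [[0,0,0],[0,0,0],8],
    [[0,0,0],[0,0,0],8],
    [[0,0,0],[0,0,0],8],
    [[0,0,0],[0,0,0],8],
    [[0,0,0],[0,0,0],8],
    [[0,0,0],[0,0,0],8],
  ],
)

```text
time_s: 5.05
position: [0.5174, 0.2445, 0.1275]
eef_rot: [-3.06, -0.711, 0.0]
ft_force: [0.4, 0.0, -0.0]
finger_gap: 0.0211
```

Call:
carry_out(
  series=[
    [[0,0,0],[0,0,0],8],
    [[0,0,0],[0,0,0],8],
    [[0,0,0],[0,0,0],8],
    [[0,0,0],[0,0,0],8],
    [[0,0,0],[0,0,0],8],
    [[0,0,0],[0,0,0],8],
  ],
)

```text
time_s: 5.65
position: [0.5174, 0.2443, 0.1275]
eef_rot: [3.06, 0.711, -0.0]
ft_force: [0.8, 0.0, -0.3]
finger_gap: 0.0162
```

```bash
python3 - <<'E'
from h import *
go([.518,.242,.127],np.radians(116))
E
```

```text
t 5.65 pos [0.5174 0.2443 0.1275] F [ 0.8  0.  -0.3] gap 16.2 j1,j7 [-0.11 -1.87]
shift [-0.5  2.3  0.5] turn [0.01 0.01 0.16]
```

Call:
carry_out(
  series=[
    [[0,0,-6],[0,0,0],8],
    [[0,0,-15],[0,0,0],8],
    [[0,0,-25],[0,0,0],8],
    [[0,0,-25],[0,0,0],8],
    [[0,0,-25],[0,0,0],8],
    [[0,0,-25],[0,0,0],8],
    [[0,0,-25],[0,0,0],8],
    [[0,0,-7],[0,0,0],8],
    [[0,0,0],[0,0,0],8],
    [[0,0,0],[0,0,0],8],
  ],
)

```text
time_s: 6.65
position: [0.5168, 0.2441, 0.2797]
eef_rot: [3.06, 0.711, -0.002]
ft_force: [-0.1, -0.7, -2.5]
finger_gap: 0.0157
```

```bash
python3 - <<'E'
from h import *
go([.54,-.1745,.28],np.radians(103.9))
cv2.imwrite("pics/w3.png",env.snapshot("wrist")[...,::-1])
E
```

```text
t 6.65 pos [0.5168 0.2441 0.2797] F [-0.1 -0.7 -2.5] gap 15.7 j1,j7 [-0.06 -1.78]
shift [-163.8  385.9   -0. ] turn [ 0.02  0.09 12.27]
```

View pics/w3.png

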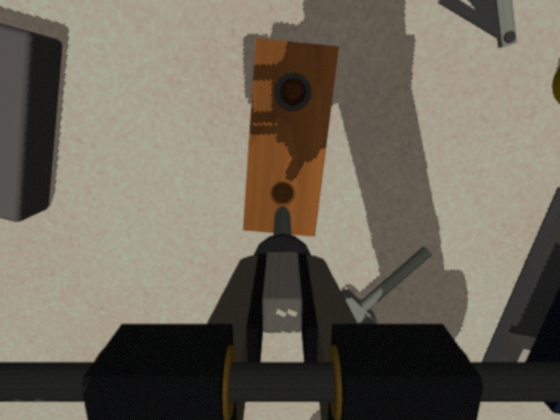

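The drift is held upright with its nose tip at about (282,211). The empty hole is at (283,192).

```bash
python3 - <<'E'
from h import *
print("hole",ray("wrist",(283,192),.11),"nose far edge",ray("wrist",(282,209),.1675),"nose ctr",ray("wrist",(282,213),.1675))
E
```

```text
hole [0.51881844 0.24321153 0.11      ] nose far edge [0.51853673 0.24411988 0.1675    ] nose ctr [0.51559665 0.24267487 0.1675    ]
```

Call:
carry_out(
  series=[
    [[-15,38,0],[0,0,0],8],
    [[-16,38,0],[0,0,0],8],
    [[-16,38,0],[0,0,0],8],
    [[-16,38,0],[0,0,0],8],
    [[-16,38,0],[0,0,0],8],
    [[-17,38,0],[0,0,0],8],
    [[-17,40,0],[0,0,0],8],
    [[-17,40,0],[0,0,0],8],
    [[-17,40,0],[0,0,0],8],
    [[-17,38,0],[0,0,0],8],
    [[0,0,0],[0,0,6],8],
    [[0,0,0],[0,0,6],8],
    [[0,0,0],[0,0,0],8],
    [[0,0,0],[0,0,0],8],
  ],
)

```text
time_s: 8.1
position: [0.5401, -0.1738, 0.2795]
eef_rot: [-3.116, -0.392, 0.003]
ft_force: [0.6, -0.3, -2.1]
finger_gap: 0.0157
```

```bash
python3 - <<'E'
from h import *
go([.54,-.1745,.235],np.radians(103.9))
cv2.imwrite("pics/w4.png",cv2.resize(env.snapshot("wrist")[60:320,160:400,::-1],None,fx=2.2,fy=2.2))
E
```

```text
t 8.1 pos [ 0.5401 -0.1738  0.2795] F [ 0.6 -0.3 -2.1] gap 15.7 j1,j7 [ 0.51 -1.16]
shift [-0.2  0.7 44.5] turn [-0.06  0.09  0.45]
```

View pics/w4.png

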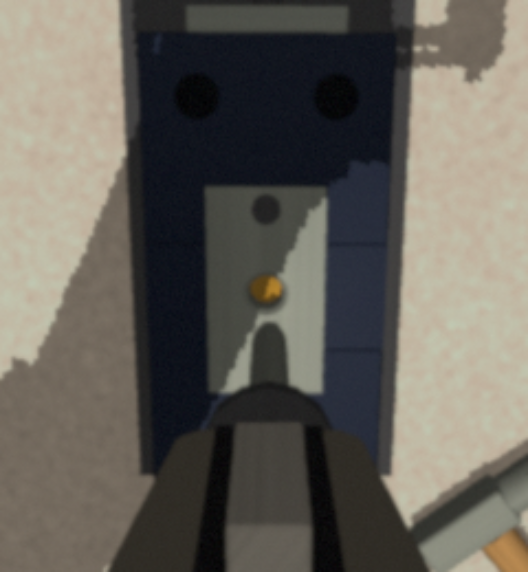

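The bore is at crop (266,291), on the sleeve centre line. The nose is at crop (268,325), just short of it in the view.

```bash
python3 - <<'E'
from h import *
f=lambda x,y,z:ray("wrist",(160+x/2.2,60+y/2.2),z).round(4)
print("bore",f(266,291,.108),f(266,292,.108),"nose far",f(268,322,.167),"nose ctr",f(268,330,.167))
c=np.array([f(x,y,.108) for x,y in((205,186),(328,186),(323,393),(208,393))]);print(c.mean(0),np.linalg.norm(c[0]-c[3]))
E
```

```text
bore [ 0.541  -0.1729  0.108 ] [ 0.5405 -0.173   0.108 ] nose far [ 0.5439 -0.1731  0.167 ] nose ctr [ 0.541  -0.1738  0.167 ]
[ 0.53995 -0.1731   0.108  ] 0.09075709338668797
```

Call:
carry_out(
  series=[
    [[0,0.5,20],[0,0,0],8],
    [[0,0,20],[0,0,0],8],
    [[0,0,12],[0,0,0],8],
    [[0,0,3],[0,0,0],8],
    [[0,0,2],[0,0,0],8],
    [[0,0,2],[0,0,0],8],
    [[0,0,1],[0,0,0],8],
    [[0,0,1],[0,0,0],8],
    [[0,0,1],[0,0,0],8],
    [[0,0,0],[0,0,0],8],
    [[0,0,0],[0,0,0],8],
  ],
)

```text
time_s: 9.25
position: [0.5406, -0.1748, 0.2187]
eef_rot: [3.118, 0.387, 0.0]
ft_force: [-0.3, 0.1, -1.7]
finger_gap: 0.0158
```

Call:
carry_out(
  series=[
    [[0,0,1],[0,0,0],8],
    [[0,0,1],[0,0,0],8],
    [[0,0,0],[0,0,0],8],
    [[0,0,0],[0,0,0],8],
  ],
)

```text
time_s: 9.65
position: [0.5405, -0.1747, 0.2165]
eef_rot: [-3.118, -0.387, 0.0]
ft_force: [-0.1, 0.3, -1.2]
finger_gap: 0.0154
```

Call:
carry_out(
  series=[
    [[0,0,1],[0,0,0],8],
    [[0,0,1],[0,0,0],8],
    [[0,0,1],[0,0,0],8],
    [[0,0,1],[0,0,0],8],
    [[0,0,0],[0,0,0],8],
  ],
)

```text
time_s: 10.15
position: [0.5405, -0.1745, 0.2124]
eef_rot: [-3.117, -0.388, 0.0]
ft_force: [-1.8, 0.5, -1.5]
finger_gap: 0.0158
```

Call:
carry_out(
  series=[
    [[0,0,1],[0,0,0],8],
    [[0,0,1],[0,0,0],8],
    [[0,0,1],[0,0,0],8],
    [[0,0,1],[0,0,0],8],
    [[0,0,0],[0,0,0],8],
  ],
)

```text
time_s: 10.65
position: [0.5404, -0.1743, 0.2083]
eef_rot: [-3.117, -0.388, 0.001]
ft_force: [-0.2, 3.0, -0.7]
finger_gap: 0.0159
```

Call:
carry_out(
  series=[
    [[0,0,1],[0,0,0],8],
    [[0,0,1],[0,0,0],8],
    [[0,0,1],[0,0,0],8],
    [[0,0,1],[0,0,0],8],
    [[0,0,0],[0,0,0],8],
  ],
)

```text
time_s: 11.15
position: [0.5408, -0.1744, 0.2059]
eef_rot: [3.118, 0.388, 0.001]
ft_force: [-3.5, 4.9, 8.7]
finger_gap: 0.0155
```

Call:
carry_out(
  series=[
    [[-0.3,-0.8,1],[0,0,0],8],
    [[0,0,1.5],[0,0,0],8],
    [[0,0,1.5],[0,0,0],8],
    [[0,0,1.5],[0,0,0],8],
    [[0,0,1.5],[0,0,0],8],
    [[0,0,1.5],[0,0,0],8],
    [[0,0,1.5],[0,0,0],8],
  ],
)

```text
time_s: 11.85
position: [0.5408, -0.1741, 0.1965]
eef_rot: [3.117, 0.387, 0.002]
ft_force: [-4.0, 3.9, 11.6]
finger_gap: 0.0157
```

Call:
carry_out(
  series=[
    [[-0.8,-0.6,1.5],[0,0,0],8],
    [[0,0,1.5],[0,0,0],8],
    [[0,0,1.5],[0,0,0],8],
    [[0,0,1.5],[0,0,0],8],
    [[0,0,1.5],[0,0,0],8],
    [[0,0,1.5],[0,0,0],8],
    [[0,0,1.5],[0,0,0],8],
  ],
)

```text
time_s: 12.55
position: [0.5404, -0.174, 0.1862]
eef_rot: [3.116, 0.387, 0.005]
ft_force: [-2.4, 3.4, 11.3]
finger_gap: 0.0161
```

Call:
carry_out(
  series=[
    [[-0.5,-0.5,1.5],[0,0,0],8],
    [[0,0,1.5],[0,0,0],8],
    [[0,0,1.5],[0,0,0],8],
    [[0,0,1.5],[0,0,0],8],
    [[0,0,1.5],[0,0,0],8],
    [[0,0,1.5],[0,0,0],8],
    [[0,0,1.5],[0,0,0],8],
  ],
)

```text
time_s: 13.25
position: [0.5402, -0.1739, 0.1758]
eef_rot: [3.115, 0.387, 0.006]
ft_force: [-2.5, 2.8, 10.7]
finger_gap: 0.0159
```

Call:
carry_out(
  series=[
    [[0,0,1.5],[0,0,0],8],
    [[0,0,1.5],[0,0,0],8],
    [[0,0,1.5],[0,0,0],8],
    [[0,0,1.5],[0,0,0],8],
    [[0,0,1.5],[0,0,0],8],
    [[0,0,1.5],[0,0,0],8],
    [[0,0,1.5],[0,0,0],8],
  ],
)

```text
time_s: 13.95
position: [0.5402, -0.1739, 0.1653]
eef_rot: [3.115, 0.387, 0.006]
ft_force: [-2.2, 3.4, 10.8]
finger_gap: 0.0159
```

Steady, at about 13 N net. About 14 mm is left to the stop, so I'll slow down.

Call:
carry_out(
  series=[
    [[0,0,1.5],[0,0,0],8],
    [[0,0,1.5],[0,0,0],8],
    [[0,0,1.5],[0,0,0],8],
    [[0,0,1.5],[0,0,0],8],
    [[0,0,1.5],[0,0,0],8],
    [[0,0,1],[0,0,0],8],
    [[0,0,0.5],[0,0,0],8],
  ],
)

```text
time_s: 14.65
position: [0.5402, -0.1739, 0.1561]
eef_rot: [3.115, 0.388, 0.006]
ft_force: [-2.3, 3.3, 11.0]
finger_gap: 0.0161
```

Call:
carry_out(
  series=[
    [[0,0,0.6],[0,0,0],8],
    [[0,0,0.6],[0,0,0],8],
    [[0,0,0.6],[0,0,0],8],
  ],
)

```text
time_s: 14.95
position: [0.5402, -0.1739, 0.1544]
eef_rot: [3.115, 0.387, 0.006]
ft_force: [-1.4, 2.0, 10.6]
finger_gap: 0.016
```

Call:
carry_out(
  series=[
    [[0,0,0.6],[0,0,0],8],
    [[0,0,0.6],[0,0,0],8],
  ],
)

```text
time_s: 15.15
position: [0.5402, -0.1739, 0.1532]
eef_rot: [3.115, 0.387, 0.006]
ft_force: [-1.9, 2.8, 10.3]
finger_gap: 0.0161
```

Call:
carry_out(
  series=[
    [[0,0,0.6],[0,0,0],8],
    [[0,0,0.6],[0,0,0],8],
  ],
)

```text
time_s: 15.35
position: [0.5402, -0.1739, 0.152]
eef_rot: [3.115, 0.387, 0.006]
ft_force: [-1.7, 3.2, 10.2]
finger_gap: 0.016
```

Call:
carry_out(
  series=[
    [[0,0,0.6],[0,0,0],8],
    [[0,0,0.4],[0,0,0],8],
  ],
)

```text
time_s: 15.55
position: [0.5402, -0.1739, 0.1509]
eef_rot: [3.115, 0.387, 0.006]
ft_force: [-1.7, 3.7, 10.1]
finger_gap: 0.016
```

Call:
carry_out(
  series=[
    [[0,0,0.5],[0,0,0],8],
    [[0,0,0],[0,0,0],8],
  ],
)

```text
time_s: 15.75
position: [0.5402, -0.1738, 0.1503]
eef_rot: [3.115, 0.388, 0.005]
ft_force: [-2.5, 3.1, 10.1]
finger_gap: 0.0156
```

Call:
carry_out(
  series=[
    [[0,0,0.5],[0,0,0],8],
    [[0,0,0.3],[0,0,0],8],
  ],
)

```text
time_s: 15.95
position: [0.5402, -0.1739, 0.1496]
eef_rot: [3.115, 0.387, 0.006]
ft_force: [-2.5, 2.6, 10.7]
finger_gap: 0.0157
```

Call:
carry_out(
  series=[
    [[0,0,0.5],[0,0,0],8],
    [[0,0,0],[0,0,0],8],
  ],
)

```text
time_s: 16.15
position: [0.5402, -0.1739, 0.1491]
eef_rot: [3.115, 0.387, 0.006]
ft_force: [-2.4, 2.7, 9.3]
finger_gap: 0.0159
```

Call:
carry_out(
  series=[
    [[0,0,0.5],[0,0,0],8],
    [[0,0,0],[0,0,0],8],
  ],
)

```text
time_s: 16.35
position: [0.5402, -0.1738, 0.1486]
eef_rot: [3.115, 0.388, 0.005]
ft_force: [-2.1, 3.7, 10.1]
finger_gap: 0.0156
```

Call:
carry_out(
  series=[
    [[0,0,0.5],[0,0,0],8],
    [[0,0,0],[0,0,0],8],
  ],
)

```text
time_s: 16.55
position: [0.5403, -0.1739, 0.1482]
eef_rot: [3.115, 0.387, 0.006]
ft_force: [-1.7, 3.1, 11.1]
finger_gap: 0.0158
```

Call:
carry_out(
  series=[
    [[0,0,0.5],[0,0,0],8],
    [[0,0,0],[0,0,0],8],
  ],
)

```text
time_s: 16.75
position: [0.5403, -0.1739, 0.1479]
eef_rot: [3.115, 0.387, 0.006]
ft_force: [-3.1, 2.1, 12.4]
finger_gap: 0.0156
```

Call:
carry_out(
  series=[
    [[0,0,0.5],[0,0,0],8],
    [[0,0,0],[0,0,0],8],
  ],
)

```text
time_s: 16.95
position: [0.5403, -0.1739, 0.1476]
eef_rot: [3.115, 0.387, 0.006]
ft_force: [-3.3, 3.8, 14.3]
finger_gap: 0.0157
```

Call:
carry_out(
  series=[
    [[0,0,0.5],[0,0,0],8],
    [[0,0,0],[0,0,0],8],
  ],
)

```text
time_s: 17.15
position: [0.5403, -0.1739, 0.1473]
eef_rot: [3.115, 0.387, 0.006]
ft_force: [-3.3, 4.4, 15.7]
finger_gap: 0.0156
```

Call:
carry_out(
  series=[
    [[0,0,0.5],[0,0,0],8],
    [[0,0,0],[0,0,0],8],
  ],
)

```text
time_s: 17.35
position: [0.5404, -0.1739, 0.1471]
eef_rot: [3.115, 0.387, 0.006]
ft_force: [-3.8, 3.2, 17.8]
finger_gap: 0.0157
```

```bash
python3 - <<'E'
from h import *
go([.54,-.1745,.28],np.radians(103.9))
im=env.snapshot("scene")[...,::-1]
cv2.imwrite("pics/s2.png",cv2.resize(im[150:290,170:330],None,fx=4,fy=4,interpolation=2))
E
```

```text
t 17.35 pos [ 0.5404 -0.1739  0.1471] F [-3.8  3.2 17.8] gap 15.7 j1,j7 [ 0.49 -1.21]
shift [-1.000e-01  9.000e-01 -1.329e+02] turn [ 0.17 -0.2   0.28]
```

View pics/s2.png

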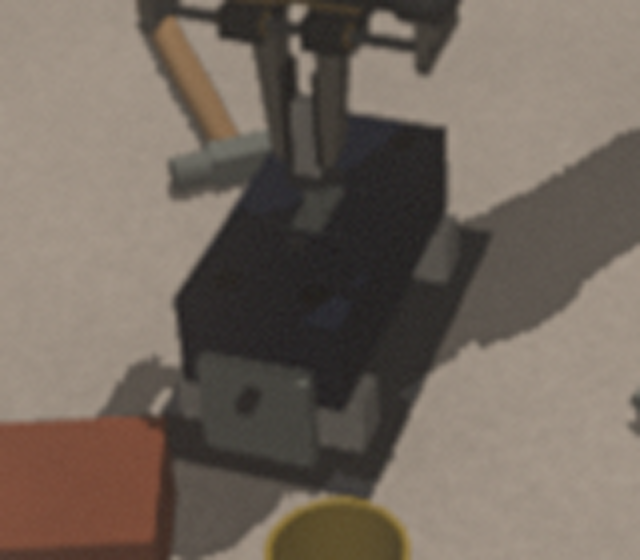

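Call:
carry_out(
  series=[
    [[0,0,0.5],[0,0,0],8],
    [[0,0,0.5],[0,0,0],8],
    [[0,0,0],[0,0,0],8],
    [[0,0,0],[0,0,0],8],
  ],
)

```text
time_s: 17.8
position: [0.5405, -0.1738, 0.1465]
eef_rot: [3.115, 0.387, 0.006]
ft_force: [-4.8, 4.4, 20.5]
finger_gap: 0.0161
```

Force rises steadily well above the driving force, with almost no motion, so this is the base-plate stop. Withdrawing.

Call:
carry_out(
  series=[
    [[0,0,-3],[0,0,0],8],
    [[0,0,-4],[0,0,0],8],
    [[0,0,-8],[0,0,0],8],
    [[0,0,-15],[0,0,0],8],
    [[0,0,-20],[0,0,0],8],
    [[0,0,-20],[0,0,0],8],
    [[0,0,-25],[0,0,0],8],
    [[0,0,-25],[0,0,0],8],
    [[0,0,-22],[0,0,0],8],
    [[0,0,0],[0,0,0],8],
    [[0,0,0],[0,0,0],8],
  ],
)

```text
time_s: 18.9
position: [0.5382, -0.174, 0.2851]
eef_rot: [3.117, 0.386, -0.0]
ft_force: [-0.5, 0.6, -1.7]
finger_gap: 0.0157
```

```bash
python3 - <<'E'
from h import *
go([.518,.243,.285],np.radians(116))
im=env.snapshot("wrist")[...,::-1];cv2.imwrite("pics/w5.png",im)
cv2.imwrite("pics/w5c.png",cv2.resize(im[120:330,190:370],None,fx=2.8,fy=2.8))
E
```

```text
t 18.9 pos [ 0.5382 -0.174   0.2851] F [-0.5  0.6 -1.7] gap 15.7 j1,j7 [ 0.51 -1.16]
shift [ 8.220e+01 -4.093e+02 -3.000e-01] turn [ 6.000e-02  1.000e-02 -1.187e+01]
```

View pics/w5c.png

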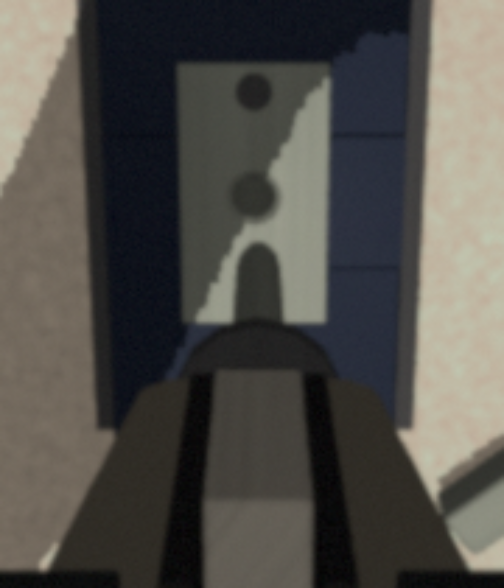

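The bore is now dark and empty at crop (253,197), with no brass showing. The drift is still straight in the grip. Carrying it to the stand.

Call:
carry_out(
  series=[
    [[8,-36,0],[0,0,0],8],
    [[8,-37,0],[0,0,0],8],
    [[8,-37,0],[0,0,0],8],
    [[8,-37,0],[0,0,0],8],
    [[8,-37,0],[0,0,0],8],
    [[7,-37,0],[0,0,0],8],
    [[7,-37,0],[0,0,0],8],
    [[7,-37,0],[0,0,0],8],
    [[7,-38,0],[0,0,0],8],
    [[7,-38,0],[0,0,0],8],
    [[7,-38,0],[0,0,-6],8],
    [[0,0,0],[0,0,-6],8],
    [[0,0,0],[0,0,0],8],
    [[0,0,0],[0,0,0],8],
  ],
)

```text
time_s: 20.35
position: [0.5179, 0.2419, 0.2837]
eef_rot: [3.06, 0.705, -0.004]
ft_force: [1.0, -1.2, -1.5]
finger_gap: 0.0156
```

```bash
python3 - <<'E'
from h import *
go([.518,.243,.285],np.radians(116))
im=env.snapshot("wrist")[...,::-1];cv2.imwrite("pics/w6.png",cv2.resize(im[20:270,180:400],None,fx=2.3,fy=2.3))
E
```

```text
t 20.35 pos [0.5179 0.2419 0.2837] F [ 1.  -1.2 -1.5] gap 15.6 j1,j7 [-0.04 -1.78]
shift [ 0.6 -0.9 -1.3] turn [ 0.03  0.15 -0.04]
```

View pics/w6.png

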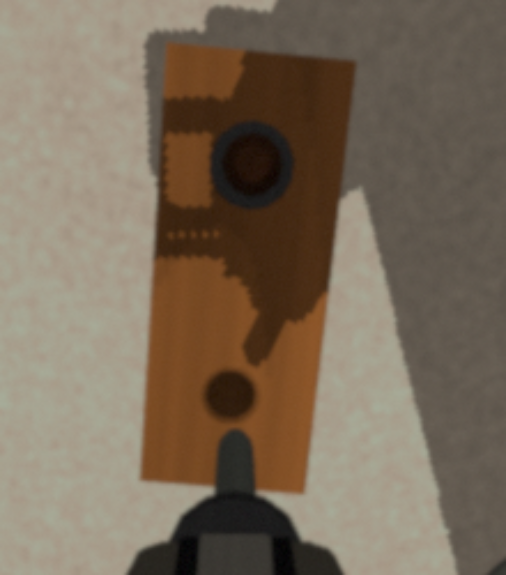

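```bash
python3 - <<'E'
from h import *
h=ray("wrist",(180+231/2.3,20+394/2.3),.11);print(h);go([h[0],h[1],.13],np.radians(116))
E
```

```text
[0.51886902 0.24278325 0.11      ]
t 20.4 pos [0.5181 0.2417 0.284 ] F [ 1.   0.8 -1.8] gap 15.8 j1,j7 [-0.04 -1.78]
shift [  1.4  -0.7 154. ] turn [ 0.04  0.11 -0.07]
```

Call:
carry_out(
  series=[
    [[1,-0.8,20],[0,0,0],8],
    [[0,0,25],[0,0,0],8],
    [[0,0,8],[0,0,0],8],
    [[0,0,4],[0,0,0],8],
    [[0,0,4],[0,0,0],8],
    [[0,0,4],[0,0,0],8],
    [[0,0,4],[0,0,0],8],
    [[0,0,0],[0,0,0],8],
  ],
)

```text
time_s: 21.2
position: [0.5184, 0.2444, 0.2159]
eef_rot: [3.06, 0.711, -0.001]
ft_force: [-0.2, 0.2, -2.9]
finger_gap: 0.0155
```

Call:
carry_out(
  series=[
    [[0,0,10],[0,0,0],8],
    [[0,0,12],[0,0,0],8],
    [[0,0,15],[0,0,0],8],
    [[0,0,15],[0,0,0],8],
    [[0,0,15],[0,0,0],8],
    [[0,0,10],[0,0,0],8],
    [[0,0,5],[0,0,0],8],
    [[0,0,2],[0,0,0],8],
    [[0,0,0],[0,0,0],8],
    [[0,0,0],[0,0,0],8],
  ],
)

```text
time_s: 22.2
position: [0.5189, 0.2447, 0.1326]
eef_rot: [-3.06, -0.711, -0.002]
ft_force: [-0.3, -0.5, -1.9]
finger_gap: 0.0157
```

Call:
carry_out(
  series=[
    [[0,0,1],[0,0,0],8],
    [[0,0,1],[0,0,0],8],
    [[0,0,1],[0,0,0],8],
    [[0,0,1],[0,0,0],8],
    [[0,0,0],[0,0,0],8],
  ],
)

```text
time_s: 22.7
position: [0.5184, 0.2444, 0.1279]
eef_rot: [3.06, 0.711, -0.0]
ft_force: [-0.0, -0.1, -3.5]
finger_gap: 0.0159
```

Call:
carry_out(
  series=[
    [[0,0,1],[0,0,0],8],
    [[0,0,1],[0,0,0],8],
    [[0,0,0],[0,0,0],8],
  ],
)

```text
time_s: 23.0
position: [0.5186, 0.2445, 0.1274]
eef_rot: [3.059, 0.711, 0.001]
ft_force: [-4.1, -2.6, 8.0]
finger_gap: 0.0159
```

Call:
carry_out(
  series=[
    [[0,0,-1.5],[0,0,0],8],
    [[0,0,0],[0,0,0],30],
    [[0,0,0],[0,0,0],60],
    [[0,0,0],[0,0,0],60],
    [[0,0,0],[0,0,0],60],
    [[0,0,0],[0,0,0],60],
    [[0,0,0],[0,0,0],60],
    [[0,0,0],[0,0,0],60],
    [[0,0,-10],[0,0,0],60],
    [[0,0,-20],[0,0,0],60],
    [[0,0,-30],[0,0,0],60],
    [[0,0,-35],[0,0,0],60],
    [[0,0,-35],[0,0,0],60],
    [[0,0,-25],[0,0,0],60],
    [[0,0,0],[0,0,0],60],
    [[0,0,0],[0,0,0],60],
  ],
)

```text
time_s: 24.6
position: [0.5185, 0.2444, 0.2832]
eef_rot: [3.06, 0.711, 0.002]
ft_force: [0.1, 0.5, -0.0]
finger_gap: 0.0598
```

```bash
python3 - <<'E'
from h import *
go([.518,.243,.285],np.radians(116))
a=env.snapshot("wrist")[...,::-1];b=env.snapshot("top")[...,::-1]
cv2.imwrite("pics/end.png",np.hstack([cv2.resize(a[:300,150:410],(480,554)),cv2.resize(b[160:260,130:190],(320,533),interpolation=2)[:533]] if 0 else [cv2.resize(a[:300,150:410],(480,560)),cv2.resize(b[160:265,130:190],(320,560),interpolation=2)]))
E
```

```text
t 24.6 pos [0.5185 0.2444 0.2832] F [ 0.1  0.5 -0. ] gap 59.8 j1,j7 [-0.04 -1.78]
shift [-1.1  1.  -1.8] turn [ 0.03 -0.06  0.17]
```

View pics/end.png

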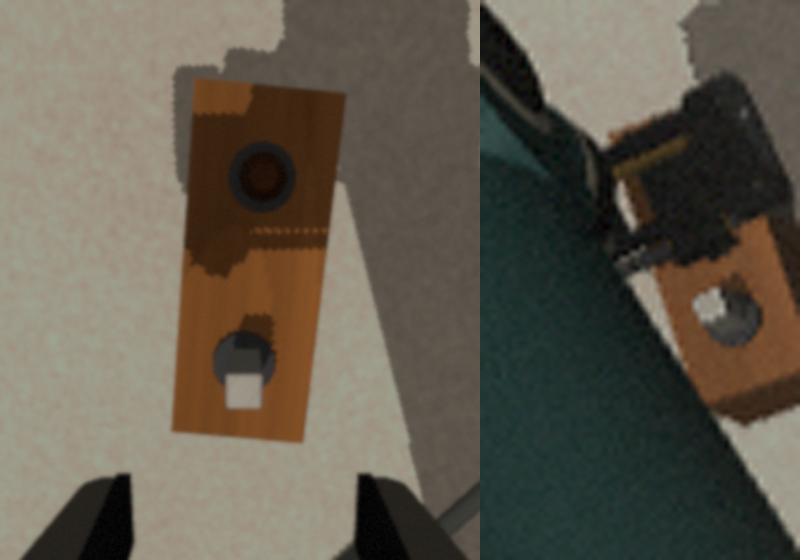

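The drift hangs upright in its hole with its guard on the stand (guard at 244,360 in the left panel). The fingers are clear and the force is zero, so I'm handing in.

```bash
python3 -c "
from rig import env
print(env.close_job())"
```

```text
the job is handed in; nothing more can be done
None
```

I drove the dowel down to the base-plate stop, hung the drift back in its own hole and handed the job in at about 25 s. The hand-in reports no verdict.

- **Driving:** The nose entered the bore on the first try. The dowel moved at about 13 N, then reached a firm stop where the push rose to about 23 N with almost no further motion. That was the highest reading, under the 32 N limit.
- **Dowel:** After I withdrew the drift, no brass showed in the bore in the wrist picture. I could not see the dowel on the base plate directly.
- **Drift:** It set down on the stand at the same height as when I picked it up. The last picture shows it upright in its hole with the guard down and the fingers clear, and the force read zero.
- **Bystanders:** The burnisher was in place in the last picture. I took no final picture of the other things, but nothing I felt or saw suggested a touch.
- **Disagreement:** The stop came about 3 mm lower than my height estimate. The set-down height showed no slip in the grip, so I can't explain the difference. It errs towards the dowel being fully out.

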